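# Feed one blank to the drilling jig

## Robot

A 7-joint arm with a two-finger parallel gripper is mounted at the origin on a cart in front of the work surface, level with it; the furniture and walls round the work are solid. World frame = base frame: x ahead of the robot, y to its left, z up, the work surface at z = 0. Lengths are in m, angles in rad, forces in N, time in s.
With the tool pointing down it reaches from about 0.425 to 0.95 m from the base axis. Payload 4.7 kg.
Tool frame: the origin (TCP) lies on the centre line of the jaws, within the pads' length; the fingertips stand robot.nose_length ahead of it and the grasp point (between the pads) lies 8 mm behind it (robot.nose_length is the distance from the TCP to the fingertips, in m); z points along the fingers, y is the line along which they close (so a half turn about z gives the same grasp; the last joint's range is limited). The gripper opens to 85 mm and grips with 20 to 120 N. Pads are 22 mm wide; open, the fingers measure 114 mm over their backs; the gripper's body (76 mm by 85 mm) begins 54 mm behind the grasp point. The pads swing forward as they close: fully open they stand 13 mm farther back than shut.
Start: joints at [1.163, 0.469, -0.049, 1.532, 0.024, 1.141, -0.082], TCP at [0.25, -0.627, 0.218] pointing down, gripper open.
Joint ranges: [-2.59, 2.59], [-0.33, 1.99], [-1.39, 1.29], [0.1, 2.45], [-1.04, 4.18], [0.21, 1.99], [-2.66, 2.66]. Speed limits (rad/s): [2.57, 2.57, 3.14, 3.14, 3.14, 3.14, 3.14].

## Interface

Orientations are given as [roll, pitch, yaw] about the fixed x, y, z axes, in that order (R = Rz(yaw) Ry(pitch) Rx(roll)).
In Python, from plant import robot gives the robot as it stands. Calls block until the motion is done:
- robot.goto(position, orientation): joint-space move of the TCP to a pose.
- robot.move_straight(position, vel=0.15, attitude=None, contact_N=None): straight line of the TCP; attitude=None keeps the orientation; vel is the mean speed in m/s. With contact_N (N) it stops when the force on the tool has changed by that much, and returns True; else False.
- robot.move_joints(angles): joint-space move.
- robot.grip(opening, strength=None): opening from 0.0 (shut) to 1.0 (fully open); strength is the grip in N (None keeps the last); returns when the fingers have stopped.
- robot.sleep(seconds).
- robot.inverse_kinematics(position, orientation): joint angles nearest the present ones, or None.
- robot.sense(): the state.
- robot.grab_frame(name): name is "scene" or "top"; returns a dict with "image" (384x512x3 uint8, red, green, blue), "range_z" (384x512 float32, m along the optical axis (not along the pixel's ray), 0 where there is no reading), "fx", "fy", "cx", "cy" (pixels), "R" (3x3) and "t" (3): a world point X has camera coordinates R X + t. Camera axes: x right, y down, z forward; pixel columns grow to the right and rows downward; lengths in m; the calibration is good to about 2 mm. A picture is of the moment at which its call begins.
A pose or a line that the arm cannot do raises robot.IKError and nothing moves.
- robot.close_job(): hands the job in; it is judged then, once.
The state is a dict: "t": time; "joint_pos": joint angles; "joint_velocities": joint speeds; "effort": joint torques, N m; "tcp_pos": TCP position; "tcp_rot": TCP orientation; "wrist_force": force on the tool from outside, world axes, zero at the start; "torque": the same for the moment, N m; "opening": opening from 0.0 (shut) to 1.0 (fully open); "gripper_force": force on a finger pad.
Only numpy, scipy, OpenCV 4.12 (cv2) and the standard library are available. Lean on these libraries where they do the work, as an engineer would, in place of code of your own. Each camera call takes 0.05 s, during which the arm holds its last target. There are 200 camera calls.

## Task

Load one brass blank for drilling: push the shuttle by its blue paddle fully home under the mouth of the chute, press the lever's red pad right down so that the gate lifts and one blank rolls into the shuttle's V nest, and let the lever come all the way up again; then push the loaded shuttle fully along under the drill guide. Work only by pressing and pushing: never touch the blanks themselves, let out one blank only, with the next one waiting at the shut gate, and leave the other things on the bench where they are.

Things in the scene. Friction and masses are not known exactly. Their poses are not given: they have to be found in the camera images.
- drill_jig: Drilling jig screwed to the bench: plywood board 225 (x) by 350 (y) by 12 mm with chute, lever, slide and drill guide; no part above 95 mm. Origin on the bench under the lever's pivot; the board spans x -65 to 160, y -190 to 160. x points away from the robot, y to the left (up the chute), z up; turned about z by up to 0.2 rad.
- mouth (a point): Lower end (mouth) of the blue chute, on its floor, 42 mm above the bench, at jig x 90, y 0. The chute (72 mm wide) rises from here to the left along the jig's +y for 150 mm; the slide runs from here to the right along -y.
- drill_bush (a point): Top of the steel drill bush, 87 mm above the bench, at jig x 90, y -130: in a grey C-frame that reaches over the slide from the far side (x 70 to 160, y -150 to -110).
- gate_lever (a joint): Angle (rad) of the rocking lever, a steel bar 12 mm wide along the jig's x axis, pivot 78 mm above the bench at the jig's origin. 0 = at rest: near end with red pad up, gate at the far end down on the blanks. 0.30 = near end right down on its stop. Springs back to 0; about 3 N on the pad starts it, 7 N holds it down. Past 0.26 the gate clears a blank and a finger behind holds back the next.
- lever_pad (a point): Centre of the top of the lever's round red pad, 36 mm across, 85 mm on the robot's side of the pivot, 86 mm above the bench at rest; comes down 25 mm when pressed right down. The released blank takes about half a second to roll into the nest; keep the pad down meanwhile. As the pad rises the gate shuts, then the next blank rolls down to it.
- shuttle (a joint): Slide position (m) of the shuttle, the carriage with the V nest: 0 = home under the mouth of the chute, against its stop; 0.110 = under the drill guide, against the other stop. Grows as the shuttle moves to the right along the jig's -y. It stays where it is left; about 3 N moves it.
- paddle (a point): Middle of the top edge of the shuttle's blue push paddle: upright plate 36 mm wide (jig x), 6 mm thick (jig y), top 66 mm above the bench, on a flat arm 14 mm wide (jig y) whose top is 30 mm above the bench. At jig x -45, y -60 minus the slide position. Push its right face to move the shuttle left, its left face to move it right. Shuttle home: 53 mm free between it and the lever.
- nest (a point): Where the centre of a blank lies when seated in the shuttle's steel V nest, 45 mm above the bench; from the paddle 40 mm along the jig's +y and 135 mm along +x. Rides on the shuttle.
- gate_seat (a point): Where the centre of the blank that waits at the shut gate lies, in the lower end of the chute, 60 mm above the bench. Fixed to the jig.
- blank_1: Round brass blank, 30 mm diameter, 60 mm long, 0.36 kg, lying in the chute; origin at its centre, which is on its axis. It is the lowest, waiting at the gate.
- blank_2: Round brass blank, 30 mm diameter, 60 mm long, 0.36 kg, lying in the chute; origin at its centre, which is on its axis. Second from the gate.
- blank_3: Round brass blank, 30 mm diameter, 60 mm long, 0.36 kg, lying in the chute; origin at its centre, which is on its axis. Third from the gate.
- blank_4: Round brass blank, 30 mm diameter, 60 mm long, 0.36 kg, lying in the chute; origin at its centre, which is on its axis. The uppermost.
- hex_bolt: Bystander (sizes in mm): a loose steel hex bolt with nut, 29x80x26, lying on the near left corner of the jig's base board. Origin at the centre of its underside.
- hex_nut: Bystander (sizes in mm): a loose steel hex nut, 30x34x16, on the near left corner of the base board. Origin at the centre of its underside.
- pliers: Bystander (sizes in mm): red-handled pliers, 66x205x12, lying on the bench to the right of the jig. Origin at the centre of its underside.
- spanner: Bystander (sizes in mm): steel combination spanner, 44x215x8, lying on the bench to the left of the jig. Origin at the centre of its underside.
- tape_measure: Bystander (sizes in mm): yellow and black tape measure, 36x95x66, on the bench to the left of the jig. Origin at the centre of its underside.
- electrical_tape: Bystander (sizes in mm): black roll of electrical tape, 62x62x18, lying flat on the bench to the right of the jig, near the front edge. Origin at the centre of its underside.
- pencil: Bystander (sizes in mm): red flat carpenter's pencil, 14x170x8, lying on the bench near its front edge, between the robot and the jig. Origin at the centre of its underside.
Things that resemble listed ones, but are neither listed nor needed, are in the scene too. What is shaped like the blank_2 but purple is not meant.

How it is judged:
By the outcome, as a careful person would: the job done as asked, in the order asked, and still so for the second after the job is handed in, with the robot touching nothing.
It also fails if it takes over 51 s, if anything falls off the work surface, if the arm or the gripper's body presses on something with over 40 N, if the wrist force passes 120 N, or if a joint passes its speed limit or range.

## Working session

There is one attempt and no reset: what is moved stays moved. The work goes in short steps, each a Python script; the robot and the scene stay as the last script left them, time stands still between calls to the robot, and variables do not carry over. Pictures are saved under pics/ and viewed, at most 10 in all, crops included, and the job is handed in when it is done.

```bash
ls; mkdir -p pics; cat > h.py <<'E'
import numpy as np, cv2
from plant import robot
def snap(n,fn=None):
    f=robot.grab_frame(n)
    if fn: cv2.imwrite('pics/'+fn,f['image'][:,:,::-1])
    return f
def ray_plane(f,u,v,z):
    R=np.array(f['R']);t=np.array(f['t'])
    d=R.T@np.array([(u-f['cx'])/f['fx'],(v-f['cy'])/f['fy'],1]);c=-R.T@t
    return c+d*(z-c[2])/d[2]
def cloud(f):
    v,u=np.mgrid[:384,:512];z=f['range_z']
    P=np.stack([(u-f['cx'])/f['fx']*z,(v-f['cy'])/f['fy']*z,z],-1)
    return (P-np.array(f['t']))@np.array(f['R'])
E
python3 - <<'E'
from h import *
for n in('top','scene'):
    f=snap(n,n+'0.png'); np.savez(n+'0.npz',**f)
    print(n,-np.array(f['R']).T@f['t'],f['fx'])
print(robot.nose_length,robot.sense())
E
```

```text
pics
top [ 0.37942042 -0.02616295  1.12152384] 353.1858994172915
scene [0.15618866 0.79305405 1.0529531 ] 444.70170648217487
0.011 {'t': 0.1, 'joint_pos': array([ 1.16308613,  0.46936726, -0.04858438,  1.53357037,  0.02408287,
        1.14100905, -0.08236557]), 'joint_velocities': array([ 0.00113227, -0.00061216, -0.00138221, -0.00245284, -0.0001186 ,
        0.00020711, -0.00176745]), 'effort': array([ 1.44211910e-03, -5.11514211e+01, -4.66828910e-02, -2.38390875e+01,
        1.08135823e-02,  4.34403264e-03, -2.90961043e-05]), 'tcp_pos': array([ 0.24943254, -0.62663106,  0.21696372]), 'tcp_rot': array([-3.13982413e+00,  5.12659242e-05,  3.78757026e-01]), 'wrist_force': array([ 0.95346532, -0.39561856,  0.3438879 ]), 'torque': array([ 0.02299385, -0.01764819, -0.00147961]), 'gripper_force': 0.0, 'opening': 0.9998385716663517}
```

View pics/top0.png

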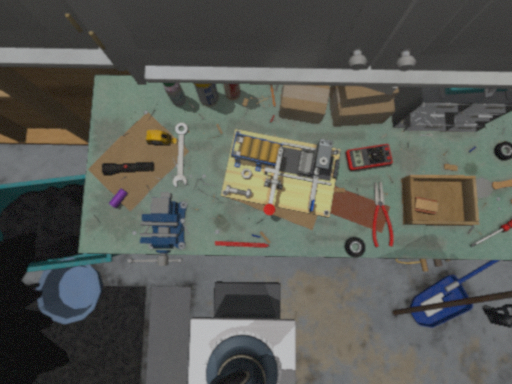

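View pics/scene0.png

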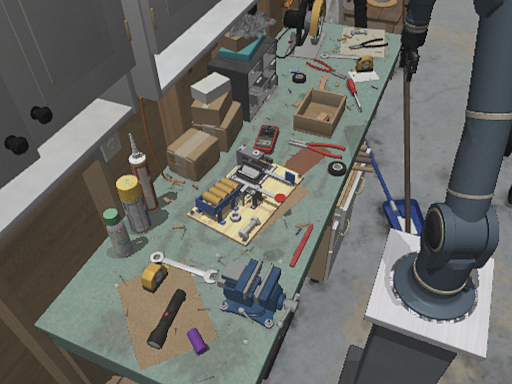

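The top view shows the jig at about (280,172), with the red pad at (269,210), the blue paddle near (313,188) and the chute with blanks at about (258,150). I'll measure these next and crop in on the jig.

```bash
python3 - <<'E'
from h import *
f=dict(np.load('top0.npz')); g=dict(np.load('scene0.npz'))
a=cv2.resize(f['image'][120:225,210:350],None,fx=5.6,fy=5.6,interpolation=cv2.INTER_CUBIC)
b=cv2.resize(g['image'][135:250,180:320],None,fx=5.0,fy=5.0,interpolation=cv2.INTER_CUBIC)
cv2.imwrite('pics/ct.png',a[:,:,::-1]);cv2.imwrite('pics/cs.png',b[:,:,::-1])
for nm,F,roi in(('top',f,(120,225,210,350)),('scene',g,(135,250,180,320))):
    P=cloud(F);hsv=cv2.cvtColor(F['image'],cv2.COLOR_RGB2HSV)
    m0=np.zeros((384,512),np.uint8);m0[roi[0]:roi[1],roi[2]:roi[3]]=255
    for c,lo,hi in(('red',(0,150,80),(8,255,255)),('red2',(172,150,80),(180,255,255)),('blue',(100,120,30),(130,255,255)),('board',(18,40,150),(35,150,255))):
        m=cv2.inRange(hsv,lo,hi)&m0
        n,l,s,ce=cv2.connectedComponentsWithStats(m)
        for i in range(1,n):
            if s[i,4]>5:
                q=P[l==i];print(nm,c,s[i],ce[i].round(1),np.median(q,0).round(3),q.min(0).round(3),q.max(0).round(3))
E
```

```text
top red [346 150   4  19  43] [348.1 157.3] [ 0.657 -0.328  0.02 ] [ 0.622 -0.331  0.012] [ 0.679 -0.323  0.03 ]
top red [263 204  12  11 103] [268.9 208.9] [ 0.479 -0.073  0.084] [ 0.379 -0.088 -0.002] [ 0.502 -0.026  1.122]
top blue [310 201   4  10  21] [311.6 205.7] [ 0.494 -0.203  0.061] [ 0.48  -0.207  0.041] [ 0.509 -0.2    0.066]
top board [239 130  76  18 289] [277.4 138.8] [ 0.715 -0.1    0.01 ] [ 0.687 -0.221  0.005] [0.744 0.024 0.02 ]
top board [242 137   7  17  48] [245.1 145.1] [0.672 0.001 0.086] [ 0.646 -0.007  0.081] [0.697 0.01  0.09 ]
top board [251 139   8  18  45] [254.8 147.2] [ 0.668 -0.029  0.081] [ 0.639 -0.038  0.075] [ 0.692 -0.017  0.086]
top board [234 142   6   9  33] [236.5 146.1] [0.688 0.032 0.012] [ 0.379 -0.026  0.006] [0.702 0.039 1.122]
top board [264 142   4   3   7] [265.1 142.9] [ 0.682 -0.059  0.075] [ 0.679 -0.065  0.075] [ 0.685 -0.056  0.08 ]
top board [262 144   6   9  20] [264.6 148.2] [ 0.665 -0.058  0.077] [ 0.654 -0.065  0.071] [ 0.678 -0.05   0.082]
top board [334 154   5   6  19] [336.2 156.3] [ 0.661 -0.291  0.011] [ 0.652 -0.298  
[... 3319 characters left out ...]
scene board [288 194  10  10  26] [292.5 199. ] [ 0.467 -0.157  0.   ] [ 0.448 -0.182 -0.004] [ 0.484 -0.145  0.006]
scene board [ 187  196   90   49 1297] [238.5 219.5] [0.579 0.01  0.012] [ 0.156 -0.106 -0.004] [0.754 0.793 1.053]
scene board [282 199   6   8  16] [284.6 202.8] [ 0.484 -0.131  0.001] [ 0.479 -0.151 -0.003] [ 0.491 -0.119  0.003]
scene board [279 211   4   4   6] [280.7 212.5] [ 0.48  -0.09   0.001] [ 0.476 -0.097 -0.001] [ 0.484 -0.082  0.004]
scene board [275 212   3   8  11] [275.5 215.5] [ 0.49  -0.071  0.002] [ 0.485 -0.086 -0.002] [ 0.499 -0.06   0.004]
scene board [268 218   6   7  11] [271.2 221.1] [ 0.495 -0.048  0.001] [ 0.491 -0.058 -0.004] [ 0.499 -0.028  0.003]
```

View pics/ct.png

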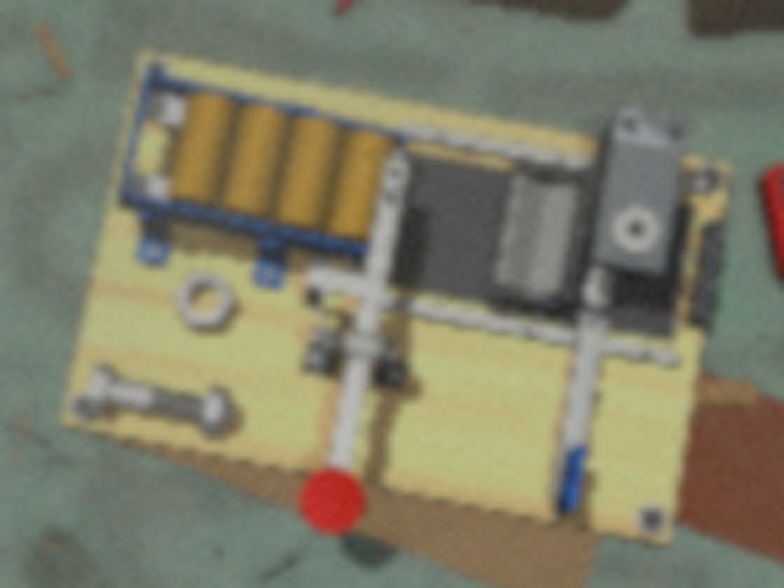

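View pics/cs.png

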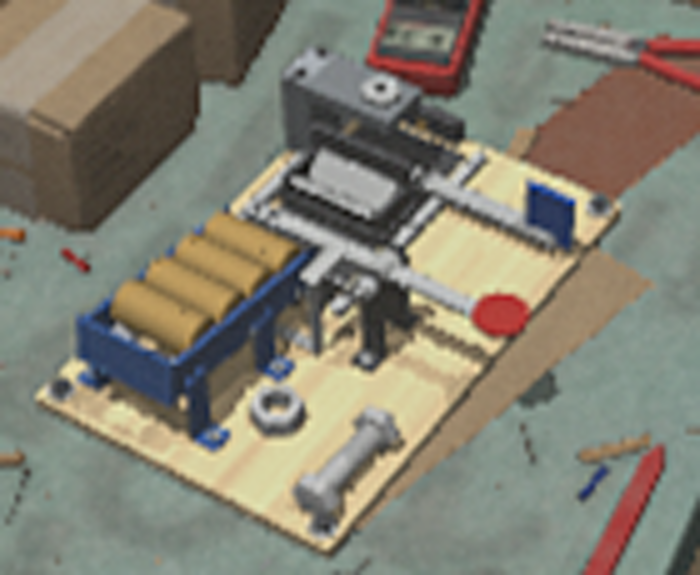

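The crops show the pad at (333,500), the bush at (635,228) and the paddle at about (570,480) in the top crop. The shuttle sits well short of home. Next I'll fit the jig pose from the pad, the bush and the board corners.

```bash
python3 - <<'E'
from h import *
f=dict(np.load('top0.npz')); g=dict(np.load('scene0.npz'))
c=lambda x,y:((x+.5)/5.6-.5+210,(y+.5)/5.6-.5+120)
s=lambda x,y:((x+.5)/5-.5+180,(y+.5)/5-.5+135)
rp=lambda F,p,z:ray_plane(F,*p,z)
J=[];W=[]
for nm,F,p,z,j in [('pad',f,c(333,500),.086,(-85,0)),('pad_s',g,s(500,316),.086,(-85,0)),
 ('bush',f,c(635,228),.087,(90,-130)),('bush_s',g,s(379,90),.087,(90,-130)),
 ('cNL',f,c(66,425),.012,(-65,160)),('cFL',f,c(143,53),.012,(160,160)),('cNR',f,c(668,541),.012,(-65,-190)),('cFR',f,c(733,166),.012,(160,-190)),
 ('cNL_s',g,s(331,551),.012,(-65,160)),('cFL_s',g,s(37,396),.012,(160,160)),('cNR_s',g,s(620,208),.012,(-65,-190))]:
    w=rp(F,p,z);J.append(np.array(j)/1e3);W.append(w[:2]);print(nm,w.round(4))
J=np.array(J);W=np.array(W)
def fit(J,W):
    Jc=J-J.mean(0);Wc=W-W.mean(0);h=Jc.T@Wc
    th=np.arctan2(h[0,1]-h[1,0],h[0,0]+h[1,1]);R=np.array([[np.cos(th),-np.sin(th)],[np.sin(th),np.cos(th)]])
    return th,W.mean(0)-R@J.mean(0),R
th,o,R=fit(J,W);print('yaw',th,'origin',o);print(((W-J@R.T-o)*1e3).round(1))
P=cloud(f)
print('fit top only',fit(J[[0,2,4,5,6,7]],W[[0,2,4,5,6,7]])[:2])
for nm,F,p in(('paddle near end',f,c(569,510)),('paddle far',f,c(577,450)),('paddle s',g,s(553,190)) ):
    w=rp(F,p,.066);print(nm,w.round(4),'jig',((w[:2]-o)@R*1e3).round(1))
for F in(f,g):
    P=cloud(F);q=(P[...,:2]-o)@R*1e3
    hsv=cv2.cvtColor(F['image'],cv2.COLOR_RGB2HSV);m=(cv2.inRange(hsv,(100,120,30),(130,255,255))>0)&(abs(q[...,0]+45)<30)&(q[...,1]<-40)
    print(m.sum(),q[m].round(0).min(0),q[m].max(0),np.median(q[m],0))
E
```

```text
pad [ 0.4791 -0.0732  0.086 ]
pad_s [ 0.4788 -0.0711  0.086 ]
bush [ 0.6281 -0.2337  0.087 ]
bush_s [ 0.6288 -0.2328  0.087 ]
cNL [0.5262 0.0749 0.012 ]
cFL [0.7456 0.0369 0.012 ]
cNR [ 0.4664 -0.2648  0.012 ]
cFR [ 0.6839 -0.3059  0.012 ]
cNL_s [0.5255 0.0784 0.012 ]
cFL_s [0.7468 0.0379 0.012 ]
cNR_s [ 0.4655 -0.262   0.012 ]
yaw -0.17921551301777083 origin [ 0.56202162 -0.08975806]
[[ 0.8  1.4]
 [ 0.4  3.5]
 [ 0.7  0.1]
 [ 1.4  1. ]
 [-0.4 -4.3]
 [-2.4 -2.3]
 [ 2.2  0.3]
 [-1.7 -0.7]
 [-1.1 -0.9]
 [-1.2 -1.2]
 [ 1.3  3.1]]
fit top only (np.float64(-0.17846921491955156), array([ 0.56186846, -0.09069282]))
paddle near end [ 0.4779 -0.2004  0.066 ] jig [ -63.1 -123.9]
paddle far [ 0.5103 -0.205   0.066 ] jig [ -30.4 -122.6]
paddle s [ 0.4951 -0.2068  0.066 ] jig [ -45.  -127.1]
72 [  -74. -1326.] [ -19.32534955 -122.80596834] [  -47.27725029 -1271.16436259]
99 [  -73. -1327.] [ -15.74071046 -116.43226584] [ -46.00392136 -123.12310724]
```

The fit agrees to about 2–4 mm: yaw is about -0.179, the origin is about (0.562, -0.090), and the paddle is at jig (-45, -123), so the slide is at about 0.063. Next I'll shut the gripper and push the paddle's right face home.

```bash
cat >> h.py <<'E'
TH=-0.179; O=np.array([.562,-.0902]); RJ=np.array([[np.cos(TH),-np.sin(TH)],[np.sin(TH),np.cos(TH)]])
def W(x,y,z): return [*(O+RJ@np.array([x,y])/1e3),z/1e3]   # jig mm -> world m
def Jg(p): return (np.r_[(np.array(p[:2])-O)@RJ,p[2]]*1e3).round(1)
def st(m=''):
    s=robot.sense(); F=s['wrist_force']; print(m,round(s['t'],2),Jg(s['tcp_pos']),'Fjig',(F[:2]@RJ).round(1),F[2].round(1),s['tcp_rot'].round(3))
E
python3 - <<'E'
from h import *
robot.grip(0.0)
best=None
for yaw in(TH+np.pi/2,TH-np.pi/2):
    q=robot.inverse_kinematics(W(-45,-158,180),[np.pi,0,yaw]); print(yaw,q)
    if q is not None:
        d=np.abs(np.array(q)-robot.sense()['joint_pos']).max()
        if best is None or d<best[0]: best=(d,yaw)
yaw=best[1];print(yaw)
robot.goto(W(-45,-158,180),[np.pi,0,yaw]); st('above')
robot.move_straight(W(-45,-158,52),vel=.12,contact_N=10); st('down')
hit=robot.move_straight(W(-45,-69,52),vel=.05,contact_N=14); st(f'push {hit}')
snap('top','t1.png')
E
```

```text
1.3917963267948965 [ 0.7340338   0.33044454 -0.44508343  1.86889037  0.16910653  0.97912813
  0.03624173]
-1.7497963267948966 [-0.44866346  0.48777472  1.12049881  1.9307413  -0.50966861  1.04482738
 -2.42561081]
1.3917963267948965
above 2.55 [ -45.1 -160.1  180. ] Fjig [-0.3 -0.2] 0.7 [3.142e+00 1.000e-03 1.388e+00]
down 3.77 [ -44.4 -158.1   52.7] Fjig [0.5 0.2] -0.6 [3.14  0.    1.392]
push False 5.7 [-45.  -70.7  52. ] Fjig [ 0.3 -4.7] 0.7 [-3.142e+00  2.000e-03  1.390e+00]
```

```bash
python3 - <<'E'
from h import *
st('now')
hit=robot.move_straight(W(-45,-58,52),vel=.03,contact_N=12); st(f'push {hit}')
robot.sleep(.1); st()
f=snap('top');g=snap('scene')
a=cv2.resize(f['image'][120:225,210:350],None,fx=5.6,fy=5.6,interpolation=cv2.INTER_CUBIC)
cv2.imwrite('pics/ct2.png',a[:,:,::-1])
E
```

```text
now 5.75 [-45.  -70.7  52. ] Fjig [ 0.2 -6.4] 1.6 [-3.142e+00  2.000e-03  1.390e+00]
push False 6.27 [-44.3 -57.7  52.6] Fjig [-0.6 -2.3] 6.3 [ 3.14  -0.     1.392]
 6.37 [-44.3 -57.7  52.6] Fjig [-0.1 -2.1] 6.2 [ 3.14  -0.     1.392]
```

```bash
python3 - <<'E'
from h import *
g=snap('scene')
b=cv2.resize(g['image'][95:225,200:340],None,fx=4.6,fy=4.6,interpolation=cv2.INTER_CUBIC)
a=cv2.resize(cv2.imread('pics/ct2.png'),None,fx=.75,fy=.75)
cv2.imwrite('pics/s2.png',b[:,:,::-1]); st()
E
```

```text
6.52 [-44.3 -57.8  52.6] Fjig [-0.4 -1.2] 6.3 [ 3.14  -0.     1.392]
```

View pics/s2.png

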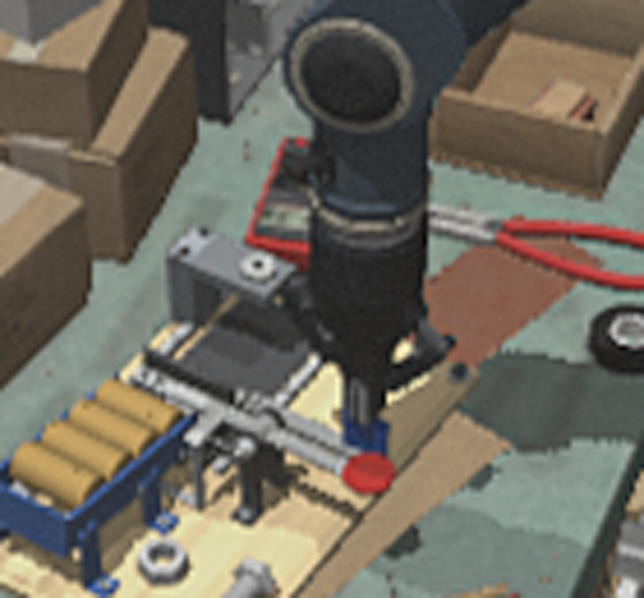

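The paddle at crop (365,438) is ahead of the fingers and the shuttle is close to the lever. I'll measure where the paddle is.

```bash
cat >> h.py <<'E'
def paddle(n):
    f=snap(n);P=cloud(f);hsv=cv2.cvtColor(f['image'],cv2.COLOR_RGB2HSV)
    m=cv2.inRange(hsv,(105,120,30),(130,255,255))>0
    q=np.c_[(P[m][:,:2]-O)@RJ,P[m][:,2]]*1e3
    q=q[(abs(q[:,0]+45)<28)&(q[:,1]<-10)&(q[:,1]>-190)&(q[:,2]>25)&(q[:,2]<75)]
    print(n,len(q),np.percentile(q,[5,50,95],axis=0).round(1).tolist())
E
python3 - <<'E'
from h import *
paddle('scene');paddle('top');st()
E
```

```text
scene 35 [[-61.1, -58.1, 38.3], [-49.3, -55.9, 49.1], [-31.5, -53.0, 65.1]]Traceback (most recent call last):
  File "<stdin>", line 2, in <module>
  File "h.py", line 25, in paddle
    print(n,len(q),np.percentile(q,[5,50,95],axis=0).round(1).tolist())
                   ~~~~~~~~~~~~~^^^^^^^^^^^^^^^^^^^^
    return _quantile_unchecked(
        a, q, axis, out, overwrite_input, method, keepdims, weights)
    return _ureduce(a,
                    func=_quantile_ureduce_func,
    ...<5 lines>...
                    overwrite_input=overwrite_input,
                    method=method)
    r = func(a, **kwargs)
    result = _quantile(arr,
                       quantiles=q,
    ...<2 lines>...
                       out=out,
                       weights=wgt)
    slices_having_nans = np.isnan(arr[-1, ...])
                                  ~~~^^^^^^^^^
IndexError: index -1 is out of bounds for axis 0 with size 0
```

```bash
python3 - <<'E'
from h import *
s=robot.sense();print(s['opening'],s['gripper_force']);st()
f=snap('scene');P=cloud(f);q=np.concatenate([(P[...,:2]-O)@RJ,P[...,2:]],-1)*1e3
m=(abs(q[...,0]+45)<60)&(q[...,1]<-10)&(q[...,1]>-130)&(q[...,2]>25)&(q[...,2]<150)
v,u=np.nonzero(m)
print(u.min(),u.max(),v.min(),v.max())
for vv in range(170,198,2):
    print(vv,[(uu,*q[vv,uu].round().astype(int).tolist(),f['image'][vv,uu].tolist()) for uu in range(270,286,2) if m[vv,uu]])
b=cv2.resize(f['image'][150:210,245:315],None,fx=10,fy=10,interpolation=cv2.INTER_CUBIC)
cv2.imwrite('pics/s3.png',b[:,:,::-1])
E
```

```text
-0.001603521871703646 3.0666257813572884
 6.62 [-44.3 -57.7  52.6] Fjig [ 0.2 -1.7] 6.4 [ 3.14  -0.     1.392]
257 293 161 196
170 [(270, -19, -46, 128, [41, 42, 41]), (272, -28, -43, 134, [45, 43, 43]), (274, -37, -40, 142, [41, 41, 38]), (276, -40, -47, 137, [40, 40, 40]), (278, -51, -40, 149, [41, 43, 39]), (282, -62, -46, 149, [41, 41, 39]), (284, -66, -50, 148, [27, 27, 27])]
172 [(270, -20, -45, 121, [31, 31, 33]), (272, -24, -49, 119, [36, 37, 38]), (274, -37, -40, 133, [36, 37, 35]), (276, -41, -45, 131, [38, 36, 35]), (278, -52, -38, 142, [37, 36, 35]), (280, -57, -41, 142, [37, 32, 32]), (282, -58, -52, 135, [41, 39, 37]), (284, -59, -63, 125, [25, 27, 28])]
174 [(270, -21, -44, 113, [149, 143, 113]), (272, -22, -52, 107, [188, 175, 136]), (274, -35, -43, 121, [40, 39, 41]), (276, -41, -45, 123, [38, 36, 35]), (278, -49, -44, 127, [42, 38, 38]), (280, -59, -39, 137, [41, 42, 42]), (282, -60, -49, 130, [42, 39, 38]), (284, -60, -61, 120, [37, 36, 35])]
176 [(274, -34, -45, 110, [103, 96, 78]), (276, -42, -44, 116, [40, 41, 38]), (278, -48, -46, 117, [41, 41, 42]), (280, -55,
[... 1213 characters left out ...]
42, -57, 53, [43, 47, 70]), (280, -50, -56, 58, [40, 48, 69]), (282, -56, -58, 60, [40, 51, 82])]
190 [(270, -12, -57, 28, [153, 155, 154]), (272, -21, -55, 34, [170, 171, 169]), (274, -29, -54, 39, [102, 112, 127]), (276, -34, -58, 38, [43, 57, 94]), (278, -43, -56, 46, [42, 53, 84]), (280, -51, -54, 51, [41, 46, 67]), (282, -58, -56, 53, [42, 59, 96])]
192 [(272, -23, -53, 28, [103, 103, 97]), (274, -27, -57, 26, [133, 136, 136]), (276, -35, -57, 30, [127, 133, 140]), (278, -43, -56, 37, [62, 82, 112]), (280, -51, -55, 41, [29, 57, 95]), (282, -59, -54, 47, [34, 58, 96])]
194 [(276, -38, -53, 27, [125, 64, 59]), (280, -78, -11, 85, [174, 59, 51]), (282, -83, -14, 85, [153, 56, 48])]
196 []
```

View pics/s3.png

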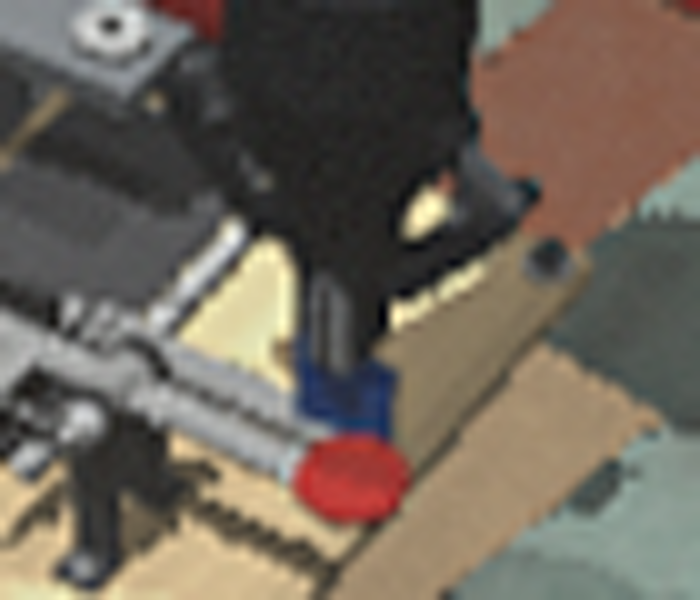

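The fingertips (crop (335,365)) are sitting on the paddle's top edge instead of behind it, so the tips stand higher than TCP minus the nose length. I'll back off, measure the tip height in free air, and re-measure the paddle.

```bash
python3 - <<'E'
from h import *
p=robot.sense()['tcp_pos']
robot.move_straight([p[0],p[1],p[2]+.05],vel=.1)
robot.move_straight(W(-45,-105,102),vel=.15); robot.sleep(.2); st(); print(robot.nose_length)
f=snap('scene');P=cloud(f);q=np.concatenate([(P[...,:2]-O)@RJ,P[...,2:]],-1)*1e3
paddle('scene')
m=(abs(q[...,0]+45)<14)&(q[...,1]<-85)&(q[...,1]>-125)&(q[...,2]>35)&(q[...,2]<200)
z=q[m];print(len(z),z[z[:,2].argsort()[:12]].round().tolist())
b=cv2.resize(f['image'][130:210,245:325],None,fx=7,fy=7,interpolation=cv2.INTER_CUBIC)
cv2.imwrite('pics/s4.png',b[:,:,::-1])
E
```

```text
7.99 [ -45.  -103.5  102. ] Fjig [-0.  -0.6] -0.6 [-3.142e+00 -1.000e-03  1.394e+00]
0.011
scene 65 [[-60.4, -59.6, 39.2], [-46.8, -56.0, 55.7], [-31.4, -52.7, 68.4]]
150 [[-47.0, -95.0, 115.0], [-40.0, -94.0, 117.0], [-52.0, -93.0, 120.0], [-44.0, -93.0, 121.0], [-55.0, -99.0, 121.0], [-47.0, -94.0, 121.0], [-56.0, -103.0, 123.0], [-51.0, -93.0, 123.0], [-42.0, -91.0, 125.0], [-55.0, -94.0, 125.0], [-52.0, -97.0, 125.0], [-35.0, -96.0, 126.0]]
```

View pics/s4.png

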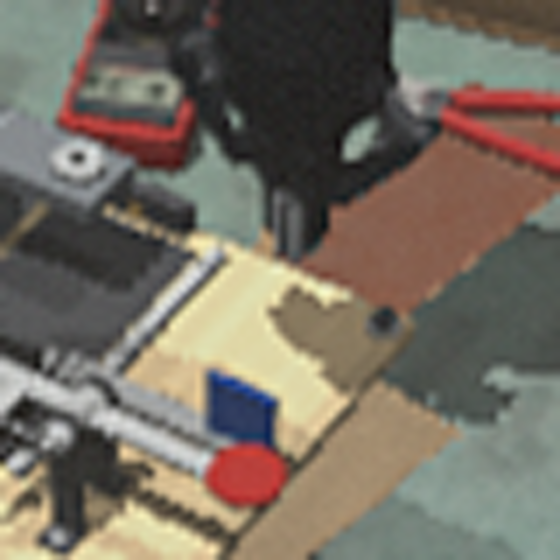

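In free air the tips measure about 13 mm above the TCP height (z 115 at TCP 102), which matches the ride-over. The paddle is now near home. I'll push again with the tips properly at about 43 mm.

```bash
python3 - <<'E'
from h import *
robot.move_straight(W(-45,-100,60),vel=.12,contact_N=8)
h=robot.move_straight(W(-45,-100,30),vel=.06,contact_N=6); st(f'down {h}')
h=robot.move_straight(W(-45,-58,30),vel=.04,contact_N=14); st(f'push {h}')
robot.sleep(.15); st(); paddle('scene')
E
```

```text
down False 9.24 [-45.  -99.9  29.8] Fjig [0.3 0.5] -0.1 [-3.141 -0.     1.392]
push True 9.97 [-45.3 -73.6  29.9] Fjig [ 0.7 -0.8] 0.1 [-3.141  0.005  1.393]
 10.12 [-45.7 -73.7  29.5] Fjig [0.5 0.1] -0.0 [-3.14   0.004  1.392]
scene 70 [[-60.2, -63.4, 39.5], [-45.1, -56.8, 54.9], [-31.3, -53.6, 66.0]]
```

```bash
python3 - <<'E'
from h import *
h=robot.move_straight(W(-45,-62,30),vel=.02,contact_N=15); s0=robot.sense(); st(f'push2 {h}')
robot.move_straight(W(-45,-95,30),vel=.1); 
robot.move_straight(W(-45,-95,110),vel=.15)
robot.move_straight(W(-83,0,100),vel=.2); robot.sleep(.1); st('over pad')
h=robot.move_straight(W(-83,0,60),vel=.06,contact_N=2.5); st(f'touch {h}')
E
```

```text
push2 True 10.58 [-46.3 -73.9  29.2] Fjig [-0.6  0.1] -0.2 [-3.137  0.012  1.389]
over pad 12.39 [-82.4  -1.6  99.8] Fjig [-0.4 -0.2] 1.3 [-3.137  0.012  1.386]
touch True 12.91 [-83.5  -0.4  69.3] Fjig [-0.6 -0.2] 3.5 [-3.135  0.012  1.389]
```

The shuttle's stop is confirmed. Now I'll press the pad down to its stop.

```bash
python3 - <<'E'
from h import *
h=robot.move_straight(W(-82,0,40),vel=.06,contact_N=14); st(f'press {h}')
robot.sleep(.3); st()
P=cloud(f:=snap('scene'));hsv=cv2.cvtColor(f['image'],cv2.COLOR_RGB2HSV)
m=(cv2.inRange(hsv,(0,150,80),(8,255,255))>0)&(np.hypot(P[...,0]-.479,P[...,1]+.073)<.03)
print('pad z',m.sum(),np.percentile(P[m][:,2],[10,50,90]).round(3))
q=np.concatenate([(P[...,:2]-O)@RJ,P[...,2:]],-1)*1e3
br=(cv2.inRange(hsv,(12,90,90),(28,255,255))>0)&(abs(q[...,0]-90)<30)&(q[...,2]>35)
print('brass y range',np.percentile(q[br][:,1],[1,5,50,95]).round(0)); st()
b=cv2.resize(f['image'][140:230,190:310],None,fx=6,fy=6,interpolation=cv2.INTER_CUBIC)
cv2.imwrite('pics/s5.png',b[:,:,::-1])
E
```

```text
press True 13.34 [-81.8  -0.4  48.6] Fjig [-4.6 -0.5] 17.4 [-3.137  0.014  1.388]
 13.64 [-81.9  -0.4  48.7] Fjig [-3.9  0.5] 15.4 [-3.138  0.014  1.388]
pad z 35 [0.056 0.059 0.063]
brass y range [-17. -11. 113. 426.]
 13.69 [-81.9  -0.4  48.7] Fjig [-3.1 -0.6] 15.1 [-3.138  0.014  1.388]
```

View pics/s5.png

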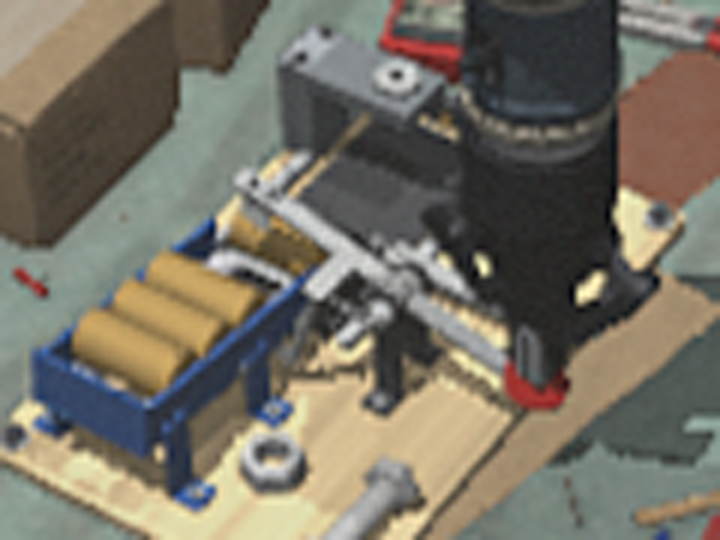

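The pad is fully down (z about 0.060). One blank has rolled into the nest at crop (275,245), and the finger is holding back the other three. I'll hold a little longer, release, then go into the gap left of the paddle.

```bash
python3 - <<'E'
from h import *
robot.sleep(.6)
robot.move_straight(W(-82,0,80),vel=.05)
robot.move_straight(W(-82,0,110),vel=.15); robot.sleep(.5)
f=snap('scene');st();paddle('scene')
P=cloud(f);hsv=cv2.cvtColor(f['image'],cv2.COLOR_RGB2HSV)
m=(cv2.inRange(hsv,(0,150,80),(8,255,255))>0)&(np.hypot(P[...,0]-.479,P[...,1]+.073)<.03)
print('pad z',m.sum(),np.percentile(P[m][:,2],[10,50,90]).round(3))
b=cv2.resize(f['image'][140:230,190:310],None,fx=6,fy=6,interpolation=cv2.INTER_CUBIC)
cv2.imwrite('pics/s6.png',b[:,:,::-1])
E
```

```text
16.0 [-82.1   0.  109.8] Fjig [-0.4  0.1] -0.7 [-3.137  0.013  1.388]
scene 9 [[-61.8, -60.8, 37.0], [-50.9, -57.1, 42.2], [-34.1, -54.4, 57.0]]
pad z 63 [0.084 0.086 0.088]
```

View pics/s6.png

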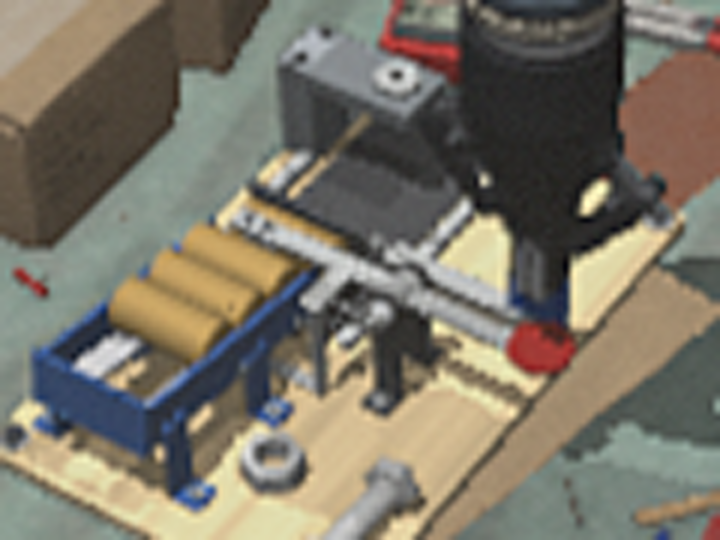

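The lever is fully up (pad z 0.086), one blank is in the nest at (290,222), and the next is waiting at the gate. Now I'll push the shuttle right, slowly.

```bash
python3 - <<'E'
from h import *
robot.move_straight(W(-45,-32,110),vel=.12,attitude=[np.pi,0,TH+np.pi/2]); st()
h=robot.move_straight(W(-45,-32,29),vel=.08,contact_N=5); st(f'down {h}')
if not h:
    h=robot.move_straight(W(-45,-44,29),vel=.04,contact_N=14)
    h=robot.move_straight(W(-45,-150,29),vel=.05,contact_N=14); st(f'push {h}')
    h=robot.move_straight(W(-45,-166,29),vel=.03,contact_N=14); st(f'push2 {h}'); paddle('scene')
E
```

```text
16.61 [-45.5 -31.8 109.7] Fjig [-0.4 -0. ] 0.1 [-3.141 -0.     1.392]
down False 17.77 [-44.5 -32.   29.5] Fjig [ 0.1 -0.8] -0.2 [3.14  0.    1.392]
push False 20.49 [ -45. -150.   29.] Fjig [0.  0.7] 0.5 [-3.142  0.     1.392]
push2 True 20.88 [ -45.4 -155.3   28.7] Fjig [ 0.1 -0.5] 0.3 [-3.14  -0.006  1.393]
scene 13 [[-62.7, -170.8, 30.1], [-60.5, -167.2, 49.7], [-55.6, -163.2, 58.7]]
```

```bash
python3 - <<'E'
from h import *
h=robot.move_straight(W(-45,-166,29),vel=.02,contact_N=16); st(f'push3 {h}')
robot.move_straight(W(-45,-130,29),vel=.08)
robot.move_straight(W(-45,-130,150),vel=.15)
robot.move_straight(W(-95,-190,220),vel=.2); robot.sleep(.3); st()
f=snap('scene');g=snap('top');paddle('scene');paddle('top')
b=cv2.resize(f['image'][125:250,185:325],None,fx=5,fy=5,interpolation=cv2.INTER_CUBIC)
cv2.imwrite('pics/s7.png',b[:,:,::-1])
E
```

```text
push3 True 21.38 [ -46.1 -154.9   28.1] Fjig [-0.5  0.8] -0.0 [-3.138 -0.015  1.397]
 23.77 [ -94.9 -189.2  219.3] Fjig [0.5 0.3] -0.4 [-3.136 -0.016  1.398]
scene 70 [[-61.7, -168.9, 34.9], [-48.4, -166.1, 54.2], [-33.1, -162.2, 67.5]]
top 23 [[-60.0, -170.8, 45.4], [-48.7, -168.2, 59.2], [-35.3, -167.5, 65.9]]
```

View pics/s7.png

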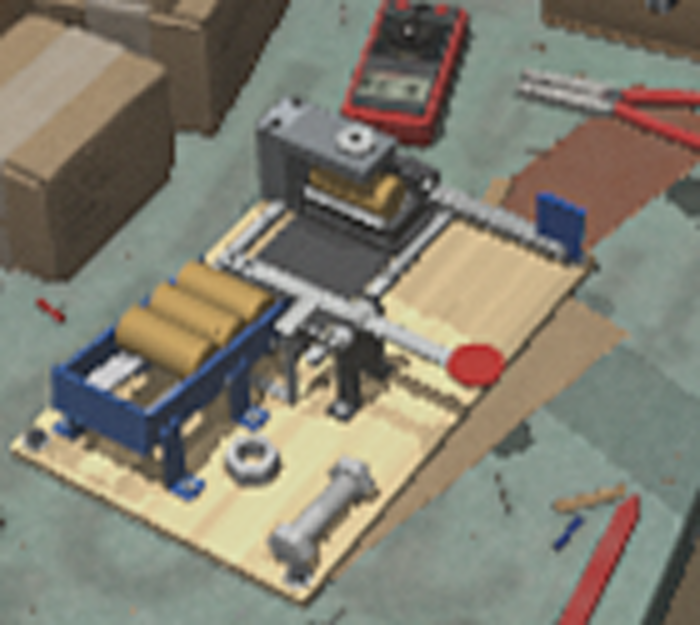

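The blank is seated in the nest under the drill bush at (350,190). The paddle moved about 110 mm, three blanks remain at the shut gate, and the lever is up. I'm handing the job in.

```bash
python3 -c "
from plant import robot
print(robot.close_job())"
```

```text
the job is handed in; nothing more can be done
None
```

The job is handed in: one blank is seated in the nest under the drill guide, the lever is fully up with the other three blanks at the shut gate, and on the first push the fingertips rode up onto the paddle's top edge (about 6 N) before I lowered them and pushed it home.

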